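# Press a worm shaft home in the sprung ring cradle and hold it

### The job

Lift the tallest of the three worm shafts out of the wooden block and set its bottom spigot into the sprung ring of the cradle, upright, with its flange resting flat on the ring. Then push the shaft down until the ring is fully down on the cradle's housing, and finish while still holding it pressed down there: do not let it spring back. Leave the other two shafts, the jar and the brush where they are, and push only on the shaft, not on the ring.

Things in the scene. Friction and masses are not known exactly. Their poses are not given: they have to be found in the camera images.
- tall_worm: tallest of three steel worm shafts standing in a wooden block: 146 mm, about 0.7 kg, round about its z (up); origin at the centre of its bottom face. Upwards: spigot 26 mm dia, 0 to 24 mm (foot tapers from 19 mm dia over the first 5 mm); flange 46 mm dia to 32 mm; worm thread 34 mm dia to 86 mm; plain journal 24 mm dia to 146 mm (grip here; the thread's end is a 5 mm ledge below it)
- short_worm: another worm shaft in the block, 108 mm long, same spigot and flange, thread 32 mm dia to 72 mm, journal 20 mm dia above; origin at the centre of its bottom face, z up. Leave it standing
- fat_worm: third worm shaft in the block, 100 mm long, same spigot and flange, thick thread 42 mm dia to 66 mm, journal 24 mm dia above; origin at the centre of its bottom face, z up. Leave it standing
- rack: fixed wooden block 100 x 290 x 40 mm (x, y, z), origin at the centre of its underside, on the table. Three 30 mm through holes along its y axis at -90, 0 and +90 mm; a shaft stands in each with its flange on the block's top, so a shaft's origin is 16 mm above the table. Which shaft is in which hole varies
- cradle: fixed sprung ring cradle: grey base plate 120 x 120 x 12 mm, on it a dark steel cup-shaped housing 72 mm outside dia, 58 mm inside dia, rim 58 mm above the table; above the rim stands the sprung ring. Origin at the centre of the underside of the base plate, z up
- ring_top (a point): centre of the top face of the cradle's level steel ring (68 mm outside dia, bore 30 mm, 12 mm thick): 90 mm above the table with the ring up, 70 mm with it fully down on the housing rim. z up, moves with the ring. With a shaft's flange flat on the ring, the shaft's origin is 24 mm below this point
- cradle_ring (a joint): how far the ring is pressed down, m: 0 up, 0.020 fully down on the housing rim. The spring pushes up with 12 N at the top, 22 N at the bottom: a shaft's weight alone does not sink it, it springs back when released, and 12 to 16 N on top of the tall shaft's weight holds it down. Ring 0.12 kg
- oil_jar: closed amber glass jar, 60 mm dia, 85 mm tall, standing beyond the work; origin at the centre of its underside. Leave it alone
- bench_brush: hand brush lying on the table beyond the work; origin under its middle. Leave it alone

How it is judged:
On the way, in this order (a step that is already met when the one before it is completed fails the run):
1. the tall shaft is lifted clear of the wooden block (height (world z) of tall_worm above 0.05 m and contact force between tall_worm and rack below 0.1 N), for 0.1 s.
2. its spigot is in the bore of the sprung ring, shaft upright (horizontal distance between tall_worm and ring_top below 0.006 m and z of tall_worm in the frame of ring_top below -0.012 m and angle between tall_worm's own z axis and vertical below 0.15 rad), for 0.1 s.
At the end, for the whole second after the job is handed in: ring pressed down at least 17 of its 20 mm by the shaft: spigot in the ring (axes within 5 mm), flange on the ring (3 mm), upright (0.12 rad), bearing on it with over 10 N, still, fingers on the shaft (over 3 N), robot not touching the cradle (value of joint cradle_ring above 0.017 m and horizontal distance between tall_worm and ring_top below 0.005 m and z of tall_worm in the frame of ring_top below -0.021 m and angle between tall_worm's own z axis and vertical below 0.12 rad and contact force between tall_worm and cradle above 10 N and contact force between the fingers and tall_worm above 3 N and linear speed of tall_worm below 0.02 m/s and contact force between each of the arm, the fingers and cradle below 1 N); the arm keeps its last pose, push and grip.
It fails at once if another shaft, the jar or the brush is moved more than 25 mm or a shaft or the jar is tipped (distance of any of short_worm, fat_worm, oil_jar, bench_brush from where it was at the start of the episode above 0.025 m or angle between any of short_worm, fat_worm, oil_jar's own z axis and vertical above 0.4 rad).
It fails at once if the robot presses on the cradle itself (contact force between any of the fingers, the arm and cradle above 5 N).
It also fails if it takes over 50 s, if anything falls off the work surface, if the arm or the gripper's body presses on something with over 40 N, if the wrist force passes 120 N, or if a joint passes its speed limit or range.

### The arm

A 6-joint arm with a two-finger parallel gripper is mounted at the origin on the work surface. World frame = base frame: x ahead of the robot, y to its left, z up, the work surface at z = 0. Lengths are in m, angles in rad, forces in N, time in s.
With the tool pointing down it reaches from about 0.275 to 0.75 m from the base axis. Payload 10.2 kg.
Tool frame: the origin (TCP) lies midway between the tips of the shut fingers; the grasp point (between the pads) lies 19 mm behind it; y points along the fingers, z is the direction in which the jaws open and shut, and the axes are right-handed (so a half turn about y gives the same grasp; the last joint's range is limited). The gripper opens to 88 mm and grips with 3 to 60 N. Pads are 18 mm wide; open, the fingers measure 123 mm over their backs; the gripper's body (75 mm by 187 mm) begins 45 mm behind the grasp point.
Start: joints at [-1.419, 0.313, 1.498, -0, 1.331, -0.223], TCP at [0.192, -0.489, 0.239] pointing down, gripper open.
Joint ranges: [-2.94, 2.94], [-0.97, 2.17], [0.19, 2.56], [-1.23, 4.37], [0.02, 3.11], [-2.88, 2.88]. Speed limits (rad/s): [2.39, 2.39, 3.01, 3.14, 3.14, 3.14].

### API

Orientations are given as a rotation vector (axis times angle).
In Python, from cell import r gives the robot as it stands. The module is installed in compiled form; this text tells all that it offers.
- The arm moves only by the tool apply_moves, never from a script. Its argument "targets" is one flat list of numbers, 7 for each row, row after row: the finger opening in mm, from 0 to 88.1, then the shift along the tool's x, y, z as a fraction of full scale, then the turn, a rotation vector about the tool's x, y, z as a fraction of full scale. In form: [grip, x, y, z, rx, ry, rz, grip, x, y, z, rx, ry, rz, ...]. A call has 1 to 12 rows; each row is the pose to reach, as a shift and turn from the pose measured when the call began, along the tool's axes at that moment, turning the shorter way round; what a row does not reach only later rows make up. Full scale, the value 1, is 0.1 m for a shift and 360 degrees for a turn. A row lasts 1/10 s, in which the tool goes at most 50 mm and 8.59 degrees, less where a joint would pass 70% of its speed; a pose out of reach is approached as far as the arm can. A call with a number of a shift or a turn outside -1 to 1 is refused whole. A call with a gripper value outside its range is refused whole. The fingers move at their own pace and stop on an object; the grip force is fixed at half the most. Time passes only in rows, so rows that repeat a pose let the fingers close. It gives the time, the measured TCP pose, the force and the opening at its end, in the units of the state.
- r.read_state(): the state, without advancing time (a new reading comes with each control period).
- r.grab_frame(name): name is "side" or "top"; returns a dict with "img" (480x640x3 uint8, red, green, blue), "camera_matrix" (3x3 intrinsics, pixels), "k1" (the pictures are not rectified: a ray, as slopes to the right and down, at radius r is drawn at 1 + k1 r^2 times it, then the intrinsics apply), "rvec" (rotation vector, rad) and "tvec" (3), from world to camera coordinates, as OpenCV has them. Camera axes: x right, y down, z forward; pixel columns grow to the right and rows downward; lengths in m; the calibration is good to about 2 mm. A picture is of the moment at which its call begins. There is no depth.
- r.close_job(): hands the job in, once; it reports no verdict.
The state is a dict: "clock": time; "qpos": joint angles; "joint_vel": joint speeds; "effort": joint torques, N m; "tcp_pos": TCP position; "eef_rot": TCP orientation; "wrist_force": force on the tool from outside, world axes, zero at the start; "torque": the same for the moment, N m; "opening": finger opening in m.
Only numpy, scipy, OpenCV 4.12 (cv2) and the standard library are available. Lean on these libraries where they do the work, as an engineer would, in place of code of your own. Each camera call takes 0.05 s, during which the arm holds its last target.

## Working session

There is one attempt and no reset: what is moved stays moved. The work goes in short steps, Python scripts to look and compute and a tool call to move; the robot and the scene stay as the last step left them, time stands still between calls to the robot, and variables do not carry over. Pictures are saved under pics/ and viewed, and the job is handed in when it is done.

Besides the shell and the picture viewer there is one more tool, called as a command line: name --argument value ..., lists and objects as JSON in quotes. apply_moves: Moves the arm, as the interface text tells. Shift numbers are shares of 0.1 m and turn numbers shares of 360 degrees, none past 1 either way. Its arguments: {"type":"object","properties":{"targets":{"type":"array","items":{"type":"number"}}},"required":["targets"]}

```bash
mkdir -p pics; cat > h.py <<'E'
import numpy as np, cv2
from scipy.spatial.transform import Rotation as R
def ray(f,u,v):
    K=f["camera_matrix"];d=np.array([(u-K[0,2])/K[0,0],(v-K[1,2])/K[1,1]]);s=d.copy()
    for _ in range(30): s=d/(1+f["k1"]*(s@s))
    Rm=cv2.Rodrigues(np.array(f["rvec"],float))[0];t=np.array(f["tvec"],float).ravel()
    return -Rm.T@t, Rm.T@np.array([s[0],s[1],1.])
def onz(f,u,v,z):
    c,d=ray(f,u,v); return c+d*(z-c[2])/d[2]
def proj(f,P):
    K=np.array(f["camera_matrix"]);Rm=cv2.Rodrigues(np.array(f["rvec"],float))[0];t=np.array(f["tvec"],float).ravel()
    P=np.atleast_2d(P)@Rm.T+t; s=P[:,:2]/P[:,2:]; s=s*(1+f["k1"]*(s**2).sum(1,keepdims=True))
    return s*[K[0,0],K[1,1]]+[K[0,2],K[1,2]]
E
python3 - <<'E'
from cell import r
import cv2,pickle
for n in("side","top"):
    f=r.grab_frame(n); pickle.dump(f,open(n+"0.pkl","wb")); cv2.imwrite(f"pics/{n}0.png",f["img"][...,::-1])
    from h import *
    print(n,f["camera_matrix"],f["k1"],ray(f,320,240))
print(r.read_state())
E
```

```text
side [[441.51335031   0.         319.56753574]
 [  0.         441.51335031 240.0756659 ]
 [  0.           0.           1.        ]] -0.07640700523319027 (array([0.38165712, 0.46890112, 0.67973621]), array([ 0.2970865 , -0.59359799, -0.74791846]))
top [[452.22873115   0.         322.40716654]
 [  0.         452.22873115 238.24505742]
 [  0.           0.           1.        ]] -0.06441494341676077 (array([5.21040750e-01, 8.13563027e-04, 9.62490429e-01]), array([ 0.07408997,  0.02095427, -0.99705315]))
{'clock': 0.1, 'qpos': array([-1.41941177e+00,  3.13380952e-01,  1.49832134e+00, -1.28649817e-05,
        1.33098495e+00, -2.23440628e-01]), 'joint_vel': array([-0.00054601, -0.00059427, -0.00112707,  0.00156347,  0.00040175,
        0.00014244]), 'effort': array([ 4.24804632e-03, -4.02810073e+01, -2.52639753e+01,  6.96105603e-02,
        3.42495006e-02, -6.24089103e-05]), 'tcp_pos': array([ 0.19214197, -0.48835655,  0.23823997]), 'eef_rot': array([-0.38238424,  2.01764171, -2.01539565]), 'wrist_force': array([ 7.58443479e-01, -3.13888705e-04, -4.07115124e-01]), 'torque': array([ 0.00308551,  0.01558771, -0.01367456]), 'opening': 0.08799762505800202}
```

View pics/side0.png

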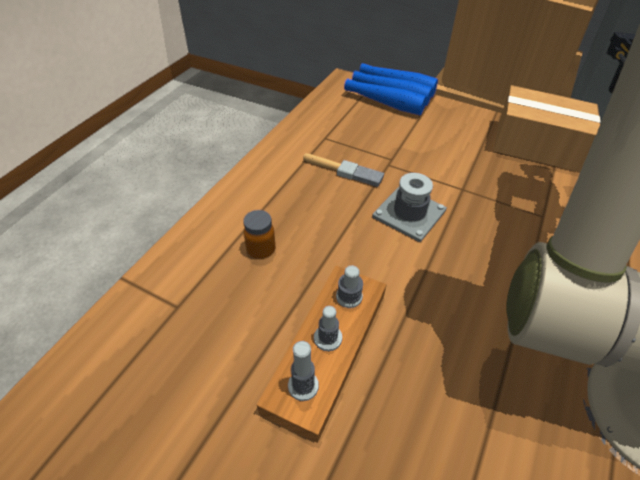

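View pics/top0.png

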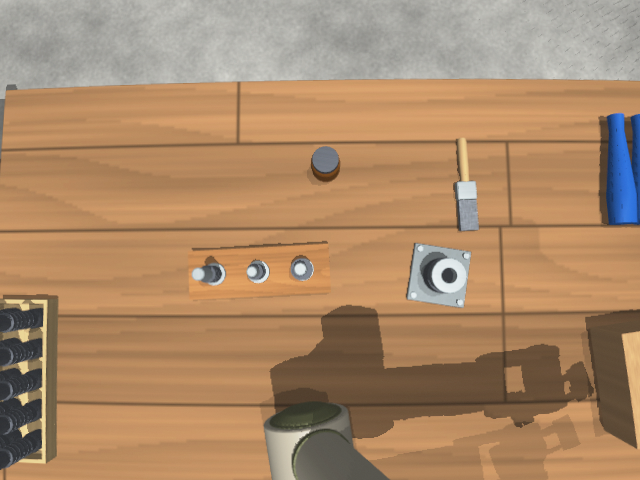

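Top view: the three shafts are at about (213,273), (258,271) and (302,268), and the cradle is at (440,275). The tall one is the leftmost (+y), and in the side view it's at (303,370). I'll zoom in.

```bash
python3 - <<'E'
import pickle,cv2,numpy as np
def crop(n,x,y,w,h,s):
    f=pickle.load(open(n+"0.pkl","rb")); return cv2.resize(f["img"][y:y+h,x:x+w,::-1],None,fx=s,fy=s,interpolation=cv2.INTER_CUBIC)
a=crop("top",185,230,100,75,8);cv2.imwrite("pics/a.png",a)
cv2.imwrite("pics/b.png",crop("top",400,235,80,75,8))
cv2.imwrite("pics/c.png",crop("side",260,330,80,75,8))
cv2.imwrite("pics/d.png",crop("side",365,165,90,75,8))
E
```

```text
(no output)
```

View pics/a.png

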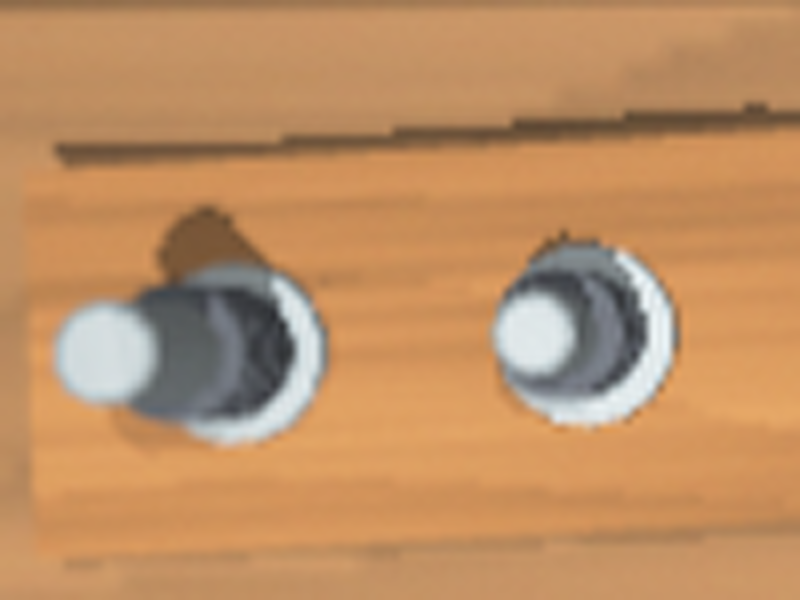

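View pics/b.png

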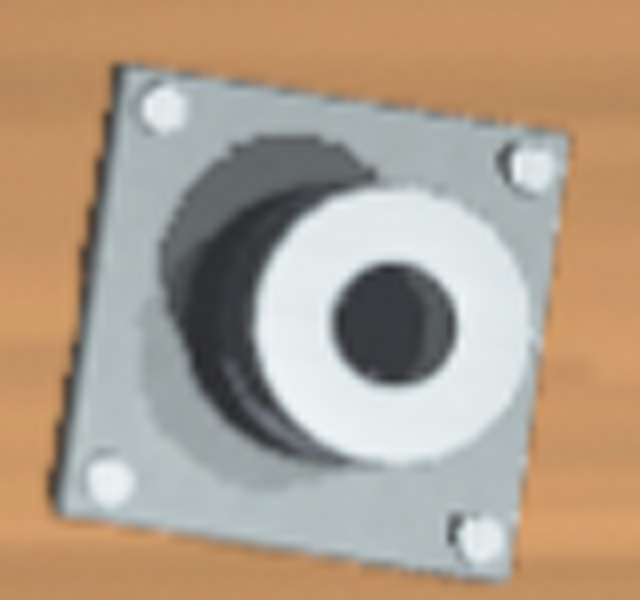

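View pics/c.png

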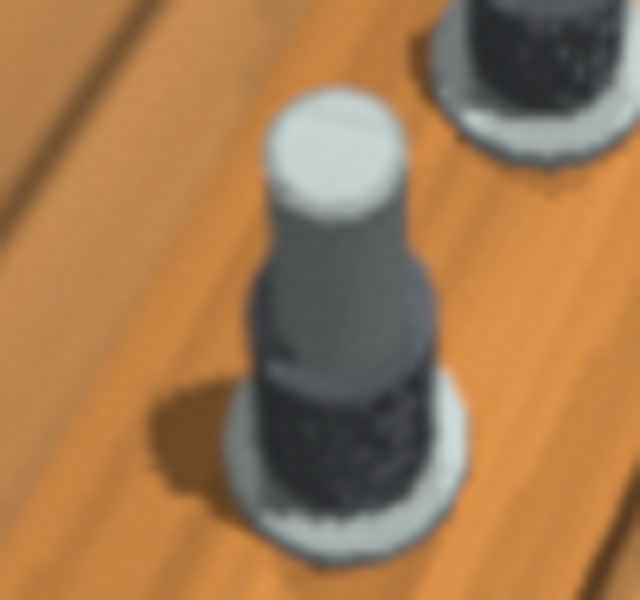

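View pics/d.png

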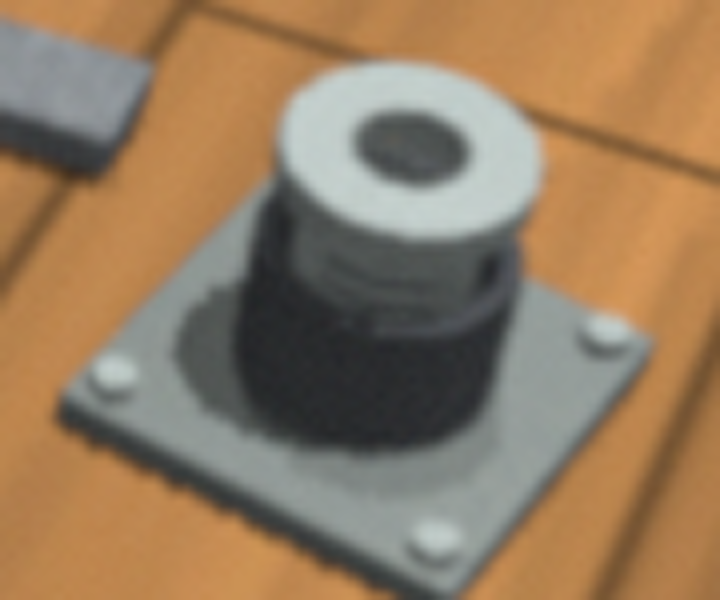

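```bash
python3 - <<'E'
import pickle
from h import *
t=pickle.load(open("top0.pkl","rb"));s=pickle.load(open("side0.pkl","rb"))
def tri(a,b):
    c1,d1=ray(t,*a);c2,d2=ray(s,*b);d1/=np.linalg.norm(d1);d2/=np.linalg.norm(d2)
    k=np.linalg.lstsq(np.c_[d1,-d2],c2-c1,rcond=None)[0];p=c1+k[0]*d1;q=c2+k[1]*d2
    return (p+q)/2,np.linalg.norm(p-q)
for nm,a,b,z in(("tall",(197.8,273.7),(301.7,348.6),.162),("ring",(448.85,275.1),(416.1,183.3),.09)):
    print(nm,onz(t,*a,z),onz(s,*b,z),tri(a,b))
# rack corners at z=.04 (top view), short-worm & jar approximate
for p in ((188.2,251.5),(189.5,298.5),(328,242),(329,291)): print(onz(t,*p,.04))
# fit flange tall on top of block: flange centre 56mm-? flange top z=.048
print("flange",onz(t,185+235/8-.4,230+354/8-.4,.048), onz(s,260+346/8-.4,330+443/8-.4,.048))
print("short top",onz(t,185+536/8-.4,230+335/8-.4,.124))
from cell import r
st=r.read_state();print(R.from_rotvec(st["eef_rot"]).as_matrix())
E
```

```text
tall [0.5223621  0.23598103 0.162     ] [0.52144396 0.23542708 0.162     ] (array([0.52187191, 0.23570655, 0.16228113]), np.float64(0.0010462282444287357))
ring [ 0.51573341 -0.22836981  0.09      ] [ 0.51491727 -0.22877544  0.09      ] (array([ 0.51530453, -0.22844519,  0.09015652]), np.float64(0.000888362710535645))
[0.56837414 0.2924483  0.04      ]
[0.47194198 0.28860645 0.04      ]
[0.58533328 0.00387345 0.04      ]
[0.48564303 0.0027628  0.04      ]
flange [0.5220555  0.23613294 0.048     ] [0.52154296 0.23577796 0.048     ]
short top [0.52592724 0.14599899 0.124     ]
[[-9.30570538e-01 -1.77424913e-04  3.66112609e-01]
 [-3.66112580e-01  1.08018147e-03 -9.30569940e-01]
 [-2.30361765e-04 -9.99999401e-01 -1.07014254e-03]]
```

apply_moves --targets '[88, -0.12, 0, -0.12, 0, -0.022, 0, 88, -0.25, 0, -0.24, 0, -0.045, 0, 88, -0.38, 0, -0.36, 0, -0.068, 0, 88, -0.5, 0, -0.48, 0, -0.091, 0, 88, -0.62, 0, -0.6, 0, -0.114, 0, 88, -0.75, 0, -0.72, 0, -0.137, 0, 88, -0.88, 0, -0.84, 0, -0.16, 0, 88, -1, 0, -0.97, 0, -0.183, 0, 88, -1, 0, -0.97, 0, -0.1903, 0]'

```text
clock: 1.0
tcp_pos: [0.2502, -0.3599, 0.2383]
eef_rot: [-1.211, 1.206, -1.203]
wrist_force: [-1.4, -0.1, 0.1]
opening: 0.0877
```

apply_moves --targets '[88, -0.35, 0, 0.35, 0, 0, 0, 88, -0.7, 0, 0.7, 0, 0, 0, 88, -1, 0, 1, 0, 0, 0]'

```text
clock: 1.3
tcp_pos: [0.3506, -0.2576, 0.2383]
eef_rot: [-1.21, 1.206, -1.204]
wrist_force: [0.5, -0.4, -0.3]
opening: 0.0875
```

apply_moves --targets '[88, -0.35, 0, 0.35, 0, 0, 0, 88, -0.7, 0, 0.7, 0, 0, 0, 88, -1, 0, 1, 0, 0, 0]'

```text
clock: 1.6
tcp_pos: [0.4512, -0.1549, 0.2384]
eef_rot: [-1.211, 1.206, -1.203]
wrist_force: [0.2, 0.2, 0.4]
opening: 0.0878
```

apply_moves --targets '[88, -0.35, 0, 0.2, 0, 0, 0, 88, -0.7, 0, 0.4, 0, 0, 0, 88, -1, 0, 0.5, 0, 0, 0]'

```text
clock: 1.9
tcp_pos: [0.5014, -0.0527, 0.2382]
eef_rot: [-1.211, 1.206, -1.201]
wrist_force: [0.1, 0.5, -0.5]
opening: 0.0877
```

apply_moves --targets '[88, -0.35, 0, 0, 0, 0, 0, 88, -0.7, 0, 0, 0, 0, 0, 88, -1, 0, 0, 0, 0, 0]'

```text
clock: 2.2
tcp_pos: [0.5004, 0.0491, 0.2382]
eef_rot: [-1.212, 1.206, -1.2]
wrist_force: [-0.1, -0.2, -0.1]
opening: 0.088
```

apply_moves --targets '[88, -0.35, 0, 0, 0, 0, 0, 88, -0.7, 0, 0, 0, 0, 0, 88, -1, 0, 0, 0, 0, 0, 88, -1, 0, 0, 0, 0, 0]'

```text
clock: 2.6
tcp_pos: [0.499, 0.1518, 0.2381]
eef_rot: [-1.214, 1.204, -1.197]
wrist_force: [0.5, -0.3, 0.2]
opening: 0.0881
```

```bash
cat > where.py <<'E'
from cell import r
from h import *
import sys
def go(tgt):
    s=r.read_state();M=R.from_rotvec(s["eef_rot"]).as_matrix()
    T=np.array([[0,0,1],[-1,0,0],[0,-1,0.]])
    print(s["clock"],s["tcp_pos"],s["wrist_force"],s["torque"],s["opening"],"q",s["qpos"].round(3))
    print("shift",(M.T@(np.array(tgt)-s["tcp_pos"])/.1).round(3),"turn",(R.from_matrix(M.T@T).as_rotvec()/(2*np.pi)).round(4))
if len(sys.argv)>3: go([float(a) for a in sys.argv[1:4]])
E
python3 where.py .5219 .2357 .106
```

```text
2.6 [0.49902231 0.1517977  0.23811607] [ 0.52171143 -0.34251324  0.21070916] [-0.08633488 -0.10436393  0.00391805] 0.08813269500702703 q [0.069 0.307 1.508 0.004 1.329 0.056]
shift [-0.832  1.323  0.241] turn [ 0.0004  0.0018 -0.0005]
```

apply_moves --targets '[88, -0.28, 0, 0.08, 0, 0.0018, 0, 88, -0.56, 0, 0.16, 0, 0.0018, 0, 88, -0.83, 0, 0.24, 0, 0.0018, 0, 88, -0.832, 0.2, 0.24, 0, 0.0018, 0, 88, -0.832, 0.4, 0.24, 0, 0.0018, 0, 88, -0.832, 0.4, 0.24, 0, 0.0018, 0]'

```text
clock: 3.2
tcp_pos: [0.521, 0.2345, 0.1958]
eef_rot: [-1.213, 1.216, -1.204]
wrist_force: [0.3, -0.4, 0.3]
opening: 0.0881
```

```bash
python3 where.py .5219 .2357 .106; python3 where.py .5219 .2357 .106
```

```text
3.2 [0.52102075 0.23454645 0.19577371] [ 0.34862183 -0.39355246  0.29247481] [-0.01676502 -0.06194257  0.00760574] 0.0880919687077031 q [0.216 0.452 1.412 0.004 1.284 0.215]
shift [-0.01   0.898  0.016] turn [ 0.0012 -0.     -0.0003]
3.2 [0.52102075 0.23454645 0.19577371] [ 0.34862183 -0.39355246  0.29247481] [-0.01676502 -0.06194257  0.00760574] 0.0880919687077031 q [0.216 0.452 1.412 0.004 1.284 0.215]
shift [-0.01   0.898  0.016] turn [ 0.0012 -0.     -0.0003]
```

apply_moves --targets '[88, -0.01, 0.25, 0.016, 0.0012, 0, 0, 88, -0.01, 0.5, 0.016, 0.0012, 0, 0, 88, -0.01, 0.7, 0.016, 0.0012, 0, 0, 88, -0.01, 0.85, 0.016, 0.0012, 0, 0, 88, -0.01, 0.9, 0.016, 0.0012, 0, 0, 88, -0.01, 0.9, 0.016, 0.0012, 0, 0]'

```text
clock: 3.8
tcp_pos: [0.5222, 0.2354, 0.1061]
eef_rot: [-1.207, 1.211, -1.208]
wrist_force: [-0.2, 0.1, 0.1]
opening: 0.0883
```

```bash
python3 where.py .5219 .2357 .106; python3 - <<'E'
from cell import r
import cv2,numpy as np
i=r.grab_frame("side")["img"][270:420,220:420,::-1]
cv2.imwrite("pics/e.png",cv2.resize(i,None,fx=4,fy=4,interpolation=2))
i=r.grab_frame("top")["img"][200:320,140:300,::-1]
cv2.imwrite("pics/f.png",cv2.resize(i,None,fx=4,fy=4,interpolation=2))
E
```

```text
3.8 [0.52217687 0.23536142 0.10609062] [-0.21650679  0.13971795  0.11656582] [-0.02802017 -0.08927325  0.03518385] 0.08826402485159011 q [0.218 0.548 1.514 0.002 1.079 0.218]
shift [-0.003  0.001 -0.003] turn [ 0.     -0.0001 -0.0003]
```

View pics/e.png

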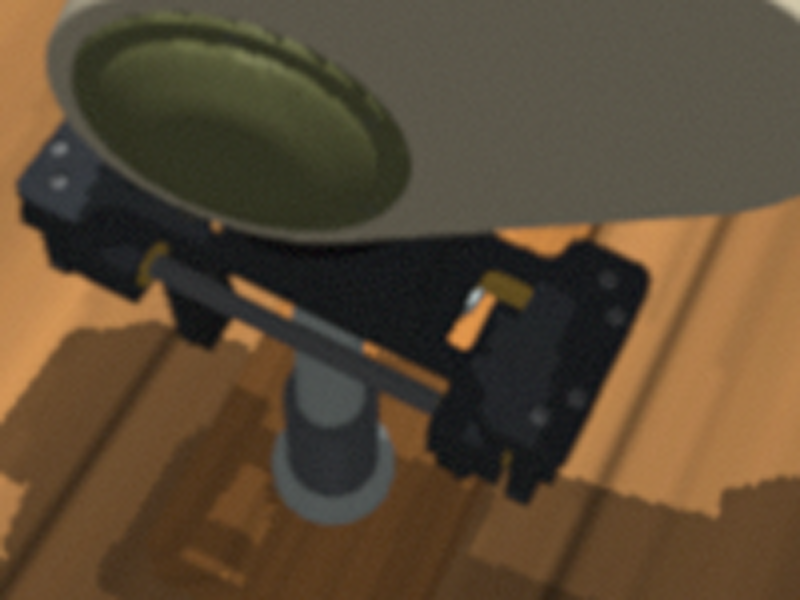

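The fingers straddle the journal, with tips at about (200,340) and (515,490) and the shaft between them at (330,370). I'm closing the gripper now.

apply_moves --targets '[15, 0, 0, 0, 0, 0, 0, 15, 0, 0, 0, 0, 0, 0, 15, 0, 0, 0, 0, 0, 0, 15, 0, 0, 0, 0, 0, 0, 15, 0, 0, 0, 0, 0, 0, 15, 0, 0, 0, 0, 0, 0, 15, 0, 0, 0, 0, 0, 0, 15, 0, 0, 0, 0, 0, 0]'

```text
clock: 4.7
tcp_pos: [0.5225, 0.2356, 0.1069]
eef_rot: [-1.206, 1.21, -1.208]
wrist_force: [0.4, -0.5, 0.4]
opening: 0.0261
```

```bash
python3 where.py .5219 .2357 .106
```

```text
4.7 [0.52253495 0.23561719 0.10687114] [ 0.35729246 -0.49875982  0.35175995] [-0.02202145 -0.01902983 -0.02769587] 0.026140967904362523 q [0.218 0.547 1.514 0.002 1.079 0.218]
shift [-0.001  0.009 -0.006] turn [-0.0002 -0.0001 -0.0004]
```

apply_moves --targets '[15, 0, 0, 0, 0, 0, 0, 15, 0, 0, 0, 0, 0, 0, 15, 0, 0, 0, 0, 0, 0]'

```text
clock: 5.0
tcp_pos: [0.5225, 0.2357, 0.1069]
eef_rot: [-1.206, 1.21, -1.208]
wrist_force: [-0.4, 0.1, 0.6]
opening: 0.0232
```

apply_moves --targets '[15, 0, -0.05, 0, 0, 0, 0, 15, 0, -0.15, 0, 0, 0, 0, 15, 0, -0.3, 0, 0, 0, 0, 15, 0, -0.45, 0, 0, 0, 0, 15, 0, -0.6, 0, 0, 0, 0, 15, 0, -0.75, 0, 0, 0, 0, 15, 0, -0.9, 0, 0, 0, 0, 15, 0, -1, 0, 0, 0, 0, 15, 0, -1, 0, 0, 0, 0]'

```text
clock: 5.9
tcp_pos: [0.5227, 0.2355, 0.2082]
eef_rot: [-1.204, 1.208, -1.209]
wrist_force: [-0.2, 0.3, -8.0]
opening: 0.0232
```

```bash
python3 where.py .5159 -.2285 .255; python3 - <<'E'
from cell import r
import cv2,numpy as np
i=r.grab_frame("side")["img"][240:420,220:440,::-1]
cv2.imwrite("pics/g.png",cv2.resize(i,None,fx=3,fy=3,interpolation=2))
E
```

```text
5.9 [0.52272903 0.23550821 0.20822896] [-0.20476143  0.32989567 -8.01758843] [-0.02392675 -0.07616798 -0.00710589] 0.02316954353489994 q [0.218 0.44  1.397 0.002 1.3   0.218]
shift [ 4.639 -0.482 -0.065] turn [-0.0006 -0.0001 -0.0005]
```

View pics/g.png

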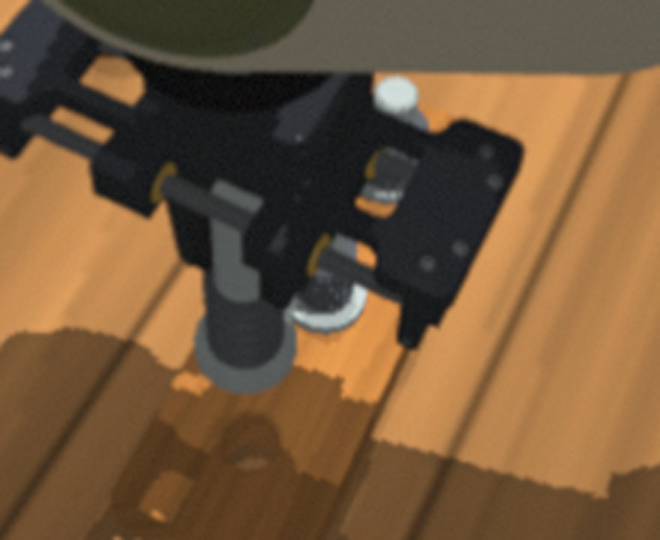

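The shaft has lifted out of the block, hanging at (245,330) with the empty hole below at (250,440). The wrist reads -8 N. I'll raise it further and carry it over.

apply_moves --targets '[15, 0, -0.15, 0, -0.0006, 0, -0.0005, 15, 0, -0.3, 0, -0.0006, 0, -0.0005, 15, 0, -0.45, 0, -0.0006, 0, -0.0005, 15, 0, -0.5, 0, -0.0006, 0, -0.0005, 15, 0, -0.5, 0, -0.0006, 0, -0.0005]'

```text
clock: 6.45
tcp_pos: [0.5222, 0.2353, 0.2567]
eef_rot: [-1.211, 1.211, -1.209]
wrist_force: [0.3, 0.1, -8.2]
opening: 0.0235
```

apply_moves --targets '[15, 0.1, 0, 0, 0, 0, 0, 15, 0.3, 0, -0.02, 0, 0, 0, 15, 0.55, 0, -0.02, 0, 0, 0, 15, 0.8, 0, -0.02, 0, 0, 0, 15, 1, 0, -0.02, 0, 0, 0]'

```text
clock: 6.95
tcp_pos: [0.5197, 0.1333, 0.2557]
eef_rot: [-1.213, 1.212, -1.209]
wrist_force: [0.3, 0.5, -8.4]
opening: 0.0236
```

apply_moves --targets '[15, 0.25, 0, 0, 0, 0, 0, 15, 0.5, 0, 0, 0, 0, 0, 15, 0.75, 0, -0.01, 0, 0, 0, 15, 1, 0, -0.02, 0, 0, 0]'

```text
clock: 7.35
tcp_pos: [0.5169, 0.0317, 0.2548]
eef_rot: [-1.214, 1.214, -1.208]
wrist_force: [-0.1, -0.2, -7.7]
opening: 0.0233
```

apply_moves --targets '[15, 0.25, 0, 0, 0, 0, 0, 15, 0.5, 0, 0, 0, 0, 0, 15, 0.75, 0, 0, 0, 0, 0, 15, 1, 0, 0, 0, 0, 0]'

```text
clock: 7.75
tcp_pos: [0.5159, -0.0697, 0.2539]
eef_rot: [-1.215, 1.216, -1.208]
wrist_force: [0.6, -0.2, -8.1]
opening: 0.023
```

apply_moves --targets '[15, 0.25, 0, 0, 0, 0, 0, 15, 0.5, 0, 0, 0, 0, 0, 15, 0.7, 0, 0, 0, 0, 0, 15, 0.85, 0, 0, 0, 0, 0, 15, 0.9, 0, 0, 0, 0, 0, 15, 0.9, 0, 0, 0, 0, 0]'

```text
clock: 8.35
tcp_pos: [0.5155, -0.16, 0.2536]
eef_rot: [-1.214, 1.217, -1.207]
wrist_force: [-1.1, -0.7, -8.2]
opening: 0.0233
```

```bash
python3 where.py .5159 -.2285 .225
```

```text
8.35 [ 0.51554359 -0.15995221  0.25355172] [-1.07843842 -0.69875747 -8.23860689] [-0.01317238 -0.11342388  0.02156383] 0.02331431665803499 q [-0.516  0.34   1.422 -0.004  1.387 -0.513]
shift [0.685 0.286 0.008] turn [ 0.0013 -0.0004  0.    ]
```

apply_moves --targets '[15, 0.25, 0, 0.0, 0.0013, 0, 0, 15, 0.45, 0, 0.0, 0.0013, 0, 0, 15, 0.62, 0, 0.0, 0.0013, 0, 0, 15, 0.685, 0.1, 0.0, 0.0013, 0, 0, 15, 0.685, 0.25, 0, 0.0013, 0, 0, 15, 0.685, 0.38, 0.0, 0.0013, 0, 0, 15, 0.685, 0.4, 0.0, 0.0013, 0, 0, 15, 0.685, 0.4, 0, 0.0013, 0, 0]'

```text
clock: 9.15
tcp_pos: [0.5151, -0.2279, 0.2132]
eef_rot: [-1.209, 1.211, -1.21]
wrist_force: [0.7, -0.0, -7.4]
opening: 0.0234
```

```bash
python3 where.py .5153 -.2285 .19; python3 - <<'E'
from cell import r
import cv2,numpy as np,pickle
for n,c in(("side",(slice(90,250),slice(320,520))),("top",(slice(190,340),slice(380,580)))):
    f=r.grab_frame(n);pickle.dump(f,open(n+"1.pkl","wb"))
    cv2.imwrite(f"pics/h{n}.png",cv2.resize(f["img"][c][...,::-1],None,fx=4,fy=4,interpolation=2))
E
```

```text
9.15 [ 0.51505808 -0.22786195  0.21320484] [ 0.6634676  -0.03425632 -7.42205661] [-0.03573837 -0.05099249 -0.05343365] 0.023366882464848818 q [-0.624  0.417  1.418 -0.     1.307 -0.623]
shift [0.006 0.232 0.003] turn [ 0.0001 -0.0003 -0.0001]
```

View pics/hside.png

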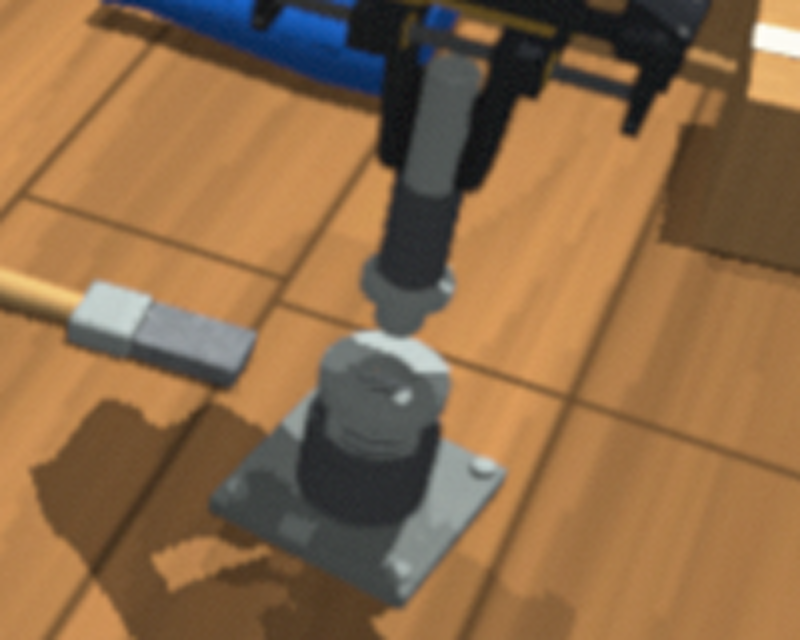

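View pics/htop.png

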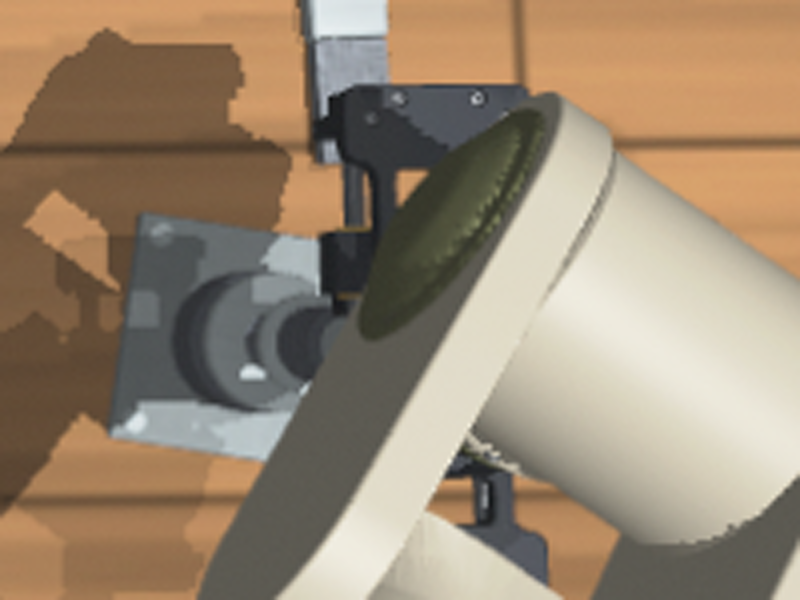

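The shaft hangs above the ring (spigot tip at side (400,330), ring centre about (385,385)). To check alignment, I'll overlay the predicted outlines.

```bash
python3 - <<'E'
import pickle
from h import *
f=pickle.load(open("side1.pkl","rb"));s=4
im=cv2.resize(f["img"][90:250,320:520,::-1],None,fx=s,fy=s,interpolation=2)
a=np.linspace(0,2*np.pi,90)
def circ(c,z,r,col):
    p=proj(f,np.c_[c[0]+r*np.cos(a),c[1]+r*np.sin(a),0*a+z]); q=((p-[320,90]+.5)*s-.5).round().astype(np.int32)
    cv2.polylines(im,[q],True,col,1)
c=(.5151,-.2280);o=.2132-.0908
for z,r in((0,.0095),(.024,.023),(.032,.023),(.086,.017),(.146,.012)): circ(c,o+z,r,(0,255,0))
for r in(.034,.015): circ((.5153,-.2285),.09,r,(0,0,255))
cv2.imwrite("pics/ov.png",im)
E
```

```text
(no output)
```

View pics/ov.png

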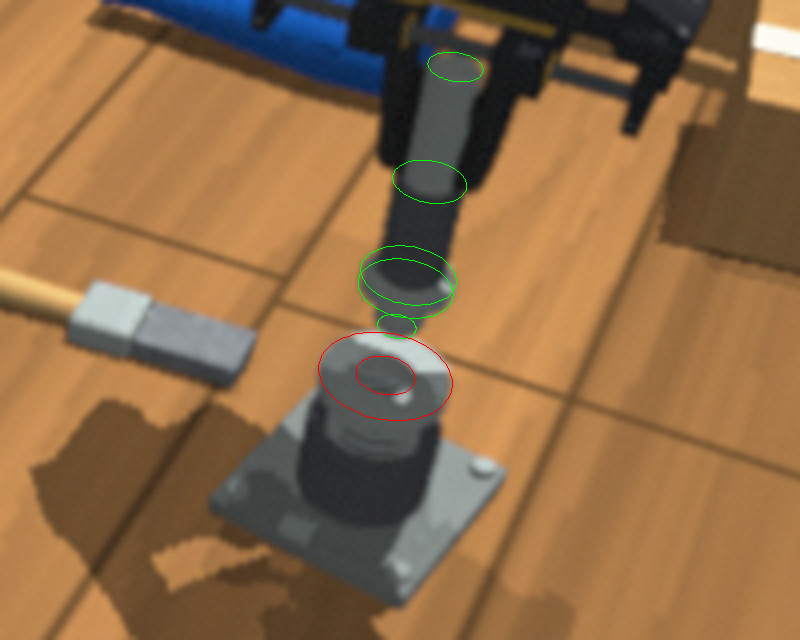

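```bash
python3 - <<'E'
import pickle
from h import *
f=pickle.load(open("side1.pkl","rb"));s=10
x0,y0=400,100
im=cv2.resize(f["img"][y0:y0+76,x0:x0+44,::-1],None,fx=s,fy=s,interpolation=2)[:, :]
im=cv2.convertScaleAbs(im,alpha=1.6)
im0=im.copy()
a=np.linspace(0,2*np.pi,180)
def circ(c,z,r,col):
    p=proj(f,np.c_[c[0]+r*np.cos(a),c[1]+r*np.sin(a),0*a+z]); q=((p-[x0,y0]+.5)*s-.5).round().astype(np.int32)
    cv2.polylines(im,[q],True,col,1)
c=(.5151,-.2280);o=.2132-.0908
for z,r in((0,.0095),(.005,.013),(.024,.023),(.032,.023),(.086,.017),(.146,.012)): circ(c,o+z,r,(0,255,0))
for r in(.034,.015): circ((.5153,-.2285),.09,r,(0,0,255))
cv2.imwrite("pics/ov2.png",cv2.resize(np.hstack([im0,im]),None,fx=.78,fy=.78))
E
```

```text
(no output)
```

View pics/ov2.png

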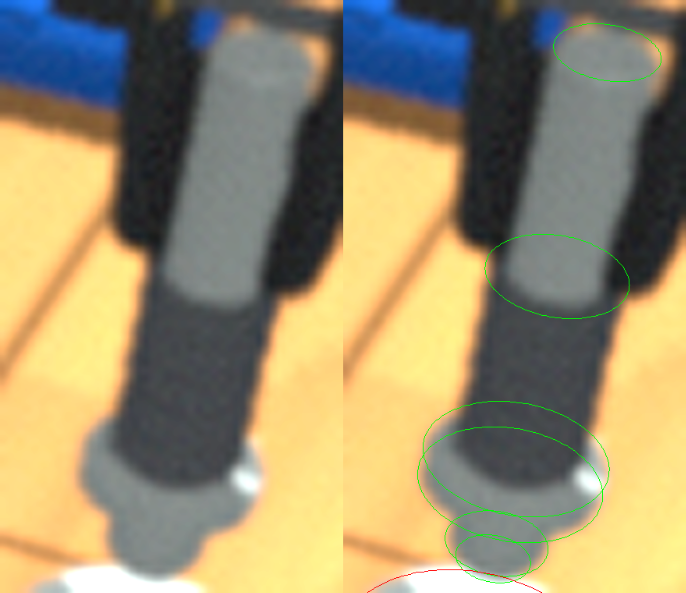

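apply_moves --targets '[15, 0.006, 0.1, 0.003, 0, -0.0003, 0, 15, 0.006, 0.2, 0.003, 0, -0.0003, 0, 15, 0.006, 0.28, 0.003, 0, -0.0003, 0, 15, 0.006, 0.34, 0.003, 0, -0.0003, 0, 15, 0.006, 0.4, 0.003, 0, -0.0003, 0, 15, 0.006, 0.4, 0.003, 0, -0.0003, 0]'

```text
clock: 9.85
tcp_pos: [0.5154, -0.2287, 0.1732]
eef_rot: [-1.209, 1.21, -1.209]
wrist_force: [-0.3, 0.6, -8.4]
opening: 0.0231
```

```bash
python3 where.py .5153 -.2285 .157; python3 - <<'E'
from cell import r
import cv2,numpy as np,pickle
f=r.grab_frame("side")
cv2.imwrite("pics/i.png",cv2.resize(f["img"][110:250,340:480][...,::-1],None,fx=4,fy=4,interpolation=2))
E
```

```text
9.85 [ 0.5153878  -0.2287342   0.17324243] [-0.27927517  0.61061766 -8.37929354] [-0.00840357 -0.02816851 -0.00632997] 0.02309102654796332 q [-0.625  0.454  1.471 -0.     1.217 -0.625]
shift [-0.002  0.162 -0.001] turn [ 0.0001 -0.     -0.    ]
```

View pics/i.png

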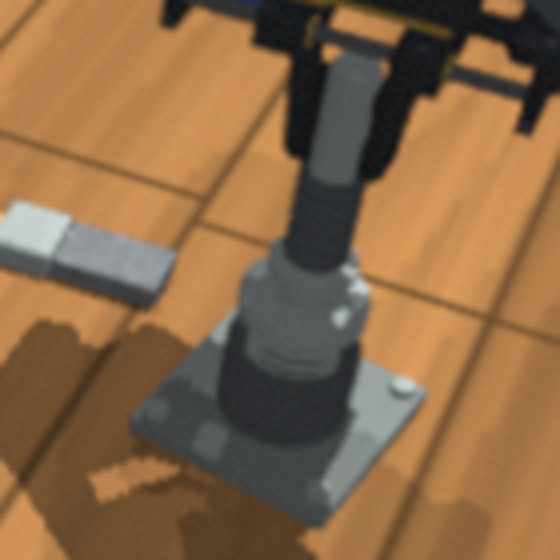

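The spigot is entering the ring with no contact force, and the shaft sits central in the ring at about (305,280). I'm carrying on down.

apply_moves --targets '[15, 0, 0.05, 0, 0, 0, 0, 15, 0, 0.1, 0, 0, 0, 0, 15, 0, 0.14, 0, 0, 0, 0, 15, 0, 0.17, 0, 0, 0, 0, 15, 0, 0.2, 0, 0, 0, 0, 15, 0, 0.2, 0, 0, 0, 0]'

```text
clock: 10.5
tcp_pos: [0.5157, -0.2289, 0.1547]
eef_rot: [-1.209, 1.208, -1.21]
wrist_force: [-3.8, 1.9, 3.8]
opening: 0.0232
```

```bash
python3 where.py .5153 -.2285 .137
```

```text
10.5 [ 0.51572843 -0.2288655   0.15465388] [-3.77246368  1.93597663  3.80682827] [ 0.42624984  0.72761105 -0.03116078] 0.023208960933065754 q [-0.625  0.473  1.494 -0.     1.173 -0.625]
shift [-0.004  0.177 -0.004] turn [-0.0002 -0.      0.0001]
```

apply_moves --targets '[15, -0.005, 0.02, -0.008, 0, 0, 0, 15, -0.005, 0.02, -0.008, 0, 0, 0, 15, -0.005, 0.02, -0.008, 0, 0, 0]'

```text
clock: 10.8
tcp_pos: [0.5154, -0.2286, 0.1533]
eef_rot: [-1.209, 1.206, -1.212]
wrist_force: [-0.5, 1.1, 5.4]
opening: 0.0233
```

```bash
python3 where.py .5153 -.2285 .137; python3 - <<'E'
from cell import r
import cv2,numpy as np,pickle
f=r.grab_frame("side");pickle.dump(f,open("side2.pkl","wb"))
cv2.imwrite("pics/j.png",cv2.resize(f["img"][130:230,370:470][...,::-1],None,fx=6,fy=6,interpolation=2))
E
```

```text
10.8 [ 0.51539983 -0.22862149  0.15329165] [-0.52065035  1.11701657  5.36055533] [ 0.14636003 -0.01357305 -0.05597004] 0.02325173036562164 q [-0.625  0.473  1.498  0.     1.167 -0.625]
shift [-0.002  0.163 -0.001] turn [-0.0004 -0.      0.0003]
```

View pics/j.png

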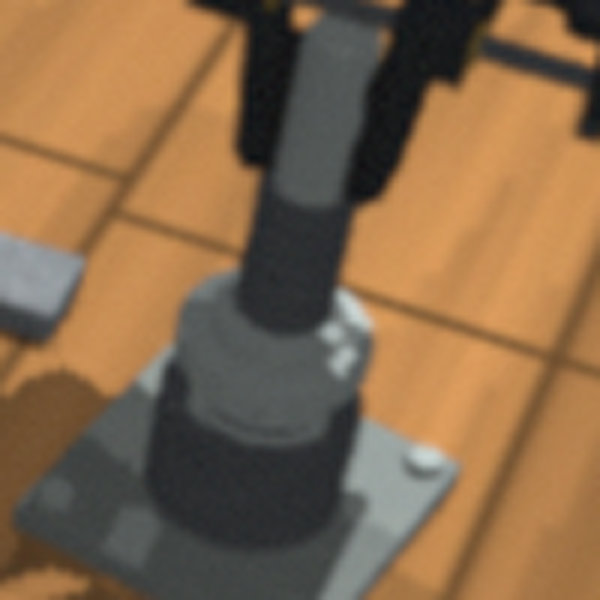

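The sideways force is gone and the flange is seated on the ring. The vertical balance of about 13 N matches the spring, so I'll press down.

apply_moves --targets '[15, -0.002, 0.03, 0, 0, 0, 0, 15, -0.002, 0.06, 0, 0, 0, 0, 15, -0.002, 0.09, 0, 0, 0, 0, 15, -0.002, 0.12, 0, 0, 0, 0, 15, -0.002, 0.12, 0, 0, 0, 0]'

```text
clock: 11.35
tcp_pos: [0.5156, -0.2286, 0.1418]
eef_rot: [-1.209, 1.206, -1.213]
wrist_force: [-3.1, 2.2, 10.3]
opening: 0.0234
```

apply_moves --targets '[15, 0, 0.02, 0, 0, 0, 0, 15, 0, 0.04, 0, 0, 0, 0, 15, 0, 0.04, 0, 0, 0, 0]'

```text
clock: 11.65
tcp_pos: [0.5156, -0.2287, 0.1386]
eef_rot: [-1.209, 1.205, -1.213]
wrist_force: [-4.0, 3.3, 12.3]
opening: 0.0232
```

```bash
python3 where.py .5153 -.2285 .137
```

```text
11.65 [ 0.51563477 -0.22868107  0.13861608] [-3.96638938  3.26805068 12.34082459] [ 0.44765636  0.76277991 -0.02283309] 0.02322212770863173 q [-0.625  0.49   1.514 -0.     1.133 -0.625]
shift [-0.002  0.016 -0.003] turn [-0.0006  0.      0.0005]
```

apply_moves --targets '[15, -0.006, 0.01, -0.007, 0, 0, 0, 15, -0.006, 0.025, -0.007, 0, 0, 0, 15, -0.006, 0.035, -0.007, 0, 0, 0, 15, -0.006, 0.035, -0.007, 0, 0, 0]'

```text
clock: 12.05
tcp_pos: [0.5155, -0.2286, 0.1368]
eef_rot: [-1.209, 1.203, -1.215]
wrist_force: [-2.9, 2.8, 15.0]
opening: 0.0232
```

```bash
python3 where.py .5153 -.2285 .135; python3 - <<'E'
from cell import r
import cv2,numpy as np,pickle
f=r.grab_frame("side");pickle.dump(f,open("side3.pkl","wb"))
cv2.imwrite("pics/k.png",cv2.resize(f["img"][130:230,370:470][...,::-1],None,fx=6,fy=6,interpolation=2))
E
```

```text
12.05 [ 0.51550778 -0.22855349  0.136805  ] [-2.89434427  2.78929614 14.99695075] [0.36140827 0.64386409 0.03025393] 0.023220758065751114 q [-6.250e-01  4.900e-01  1.519e+00 -1.000e-03  1.126e+00 -6.250e-01]
shift [-0.001  0.018 -0.002] turn [-0.0009  0.      0.0008]
```

View pics/k.png

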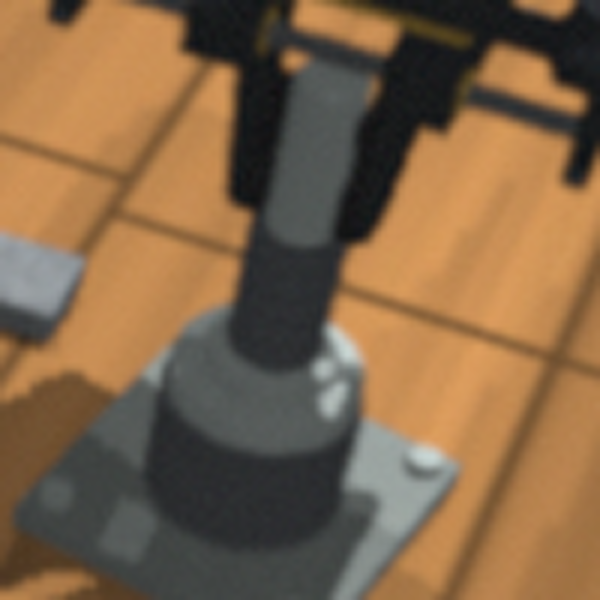

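The ring now sits flush on the housing rim, around (260,440), and the shaft is upright. I'll press slightly more for margin.

apply_moves --targets '[15, -0.006, 0.01, -0.006, 0, 0, 0, 15, -0.006, 0.02, -0.006, 0, 0, 0, 15, -0.006, 0.03, -0.006, 0, 0, 0, 15, -0.006, 0.03, -0.006, 0, 0, 0, 15, -0.006, 0.03, -0.006, 0, 0, 0]'

```text
clock: 12.6
tcp_pos: [0.5156, -0.2286, 0.1367]
eef_rot: [-1.209, 1.199, -1.218]
wrist_force: [-4.6, 3.5, 24.5]
opening: 0.0231
```

```bash
python3 where.py .5153 -.2285 .135
```

```text
12.6 [ 0.5156236  -0.22863655  0.13671973] [-4.62018649  3.46835859 24.46753475] [ 0.65973318  1.3233267  -0.00216833] 0.023113826061075204 q [-6.250e-01  4.890e-01  1.521e+00 -1.000e-03  1.121e+00 -6.250e-01]
shift [-0.001  0.017 -0.003] turn [-0.0013  0.0001  0.0012]
```

```bash
python3 - <<'E'
from cell import r
import pickle
from h import *
for _ in range(8): f=r.grab_frame("side")
s=r.read_state();print(s["clock"],s["tcp_pos"],s["wrist_force"],s["torque"],s["joint_vel"].round(4))
g=r.grab_frame("top")
sc=6;x0,y0=370,130
im=cv2.resize(f["img"][y0:y0+100,x0:x0+100,::-1],None,fx=sc,fy=sc,interpolation=2)
a=np.linspace(0,2*np.pi,180)
def circ(c,z,rr,col):
    p=proj(f,np.c_[c[0]+rr*np.cos(a),c[1]+rr*np.sin(a),0*a+z]); q=((p-[x0,y0]+.5)*sc-.5).round().astype(np.int32)
    cv2.polylines(im,[q],True,col,1)
circ((.5153,-.2285),.07,.034,(0,0,255))
for z,rr in((.032,.023),(.086,.012)): circ((.5155,-.2286),.046+z,rr,(0,255,0))
cv2.imwrite("pics/l.png",im)
E
```

```text
13.0 [ 0.51560811 -0.22861305  0.13670696] [-5.3455284   3.39576394 24.48294771] [0.64726715 1.33280802 0.01131782] [ 0.0005  0.0004 -0.0009 -0.0009 -0.0014 -0.001 ]
```

View pics/l.png

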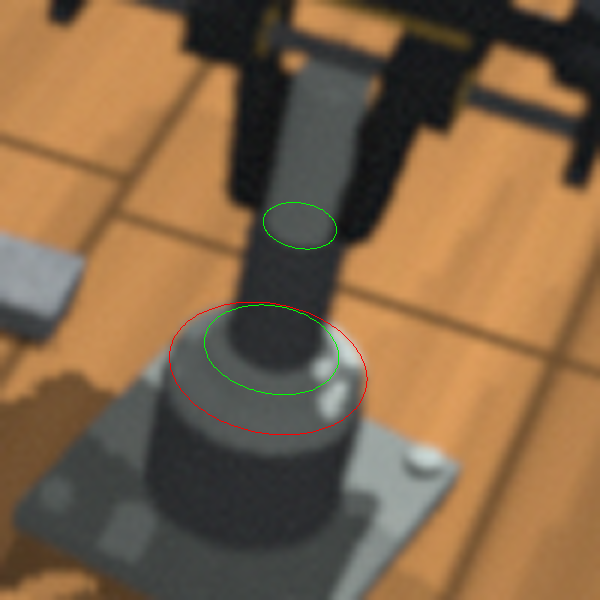

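The hold is steady at 24.5 N. The ring outline drawn at z = 70 mm (red, around (268,370)) matches the picture, and the flange is flat and central on it. I'm handing it in.

```bash
python3 - <<'E'
from cell import r
print(r.close_job()); s=r.read_state();print(s["clock"],s["tcp_pos"],s["wrist_force"])
E
```

```text
the job is handed in; nothing more can be done
None
the job is handed in; nothing more can be done
```

I lifted the tall shaft out of the block, set its spigot into the sprung ring, and pressed it down until the ring bottomed on the housing. I handed the job in at about 13 s with the shaft still gripped and held down.

**Last checks:**
- **Pressed down:** the tool stopped at z = 0.1367 m, about 20 mm below the estimated height where the flange met the ring. The push was steady at 24.5 N and did not change over the last 0.4 s.
- **Ring position:** an outline of the ring drawn at its fully down height (70 mm) matched the side picture.
- **Shaft:** it looked upright and central, with the tool axis within about 0.3 mm of the measured ring centre and tilted about 0.6°.

**Not clean or not checked:**
- **Side load:** about 6 N sideways and 1.5 N m of moment remained at the end.
- **Other objects:** I did not check the other two shafts, the jar and the brush in a final picture. The wrist force showed no sign of a collision.
- **After hand-in:** I could not read the robot's state, so the final second is unconfirmed.

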